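Press a tube carrier's lock shut in the pump clamp

ROBOT

A 6-joint arm with a two-finger parallel gripper is mounted at the origin on the work surface. World frame = base frame: x ahead of the robot, y to its left, z up, the work surface at z = 0. Lengths are in m, angles in degrees, forces in N, time in s.
With the tool pointing down it reaches from about 0.25 to 0.725 m from the base axis. Payload 9.7 kg.
Tool frame: the origin (TCP) lies midway between the tips of the shut fingers; the grasp point (between the pads) lies 19 mm behind it (bot.grasp_offset is the distance from the TCP to the grasp point, in m); z points along the fingers, x is the direction in which the jaws open and shut, and the axes are right-handed (so a half turn about z gives the same grasp; the last joint's range is limited). The gripper opens to 85 mm and grips with 20 to 120 N. Pads are 22 mm wide; open, the fingers measure 114 mm over their backs; the gripper's body (76 mm by 85 mm) begins 54 mm behind the grasp point. The pads swing forward as they close: fully open they stand 13 mm farther back than shut.
Start: joints at [-71.161, 4.979, 10.078, 95.1, 0, 90], TCP at [0.178, -0.521, 0.231] pointing down, gripper open.
Joint ranges: [-179.16, 179.16], [-48.56, 103.87], [-65.8, 70.77], [-126.05, 130.52], [-82.76, 87.17], [-180, 180]. Speed limits (degrees/s): [127.2, 127.2, 147.25, 180, 180, 180].

INTERFACE

Orientations are given as [roll, pitch, yaw] about the fixed x, y, z axes, in that order (R = Rz(yaw) Ry(pitch) Rx(roll)).
In Python, from workcell import bot gives the robot as it stands.
- The arm moves only by the tool send_rows, never from a script. Its argument "targets" is a list of rows, each a list of 5 numbers: the closure, from 0 (fully open) to 1 (shut), then the shift along the world's x, y, z in mm, then the turn about the world's z in degrees. A call has 1 to 10 rows; each row is the pose to reach, as a shift and turn from the pose commanded when the call began; what a row does not reach only later rows make up. A row lasts 1/8 s, in which the tool goes at most 62.5 mm and 10.7 degrees, less where a joint would pass 70% of its speed; a pose out of reach is approached as far as the arm can. A call with a gripper value outside its range is refused whole. The fingers move at their own pace and stop on an object; "squeeze" is the grip in N (left out, the last holds). Time passes only in rows, so rows that repeat a pose let the fingers close. It gives the time, the measured TCP pose, the force and the opening at its end, in the units of the state.
- bot.get_obs(): the state, without advancing time (a new reading comes with each control period).
- bot.camera(name): name is "side" or "top"; returns a dict with "pixels" (384x512x3 uint8, red, green, blue), "intrinsics" (3x3 intrinsics, pixels), "view" (4x4, takes a point from world to camera coordinates). Camera axes: x right, y down, z forward; pixel columns grow to the right and rows downward; lengths in m; the calibration is good to about 2 mm. A picture is of the moment at which its call begins. There is no depth.
- bot.job_done(): hands the job in, once; it reports no verdict.
The state is a dict: "time": time; "q": joint angles; "qd": joint speeds; "joint_efforts": joint torques, N m; "ee_pos": TCP position; "tcp_rot": TCP orientation; "wrist_force": force on the tool from outside, world axes, zero at the start; "torque": the same for the moment, N m; "opening": finger opening in m.
Only numpy, scipy, OpenCV 4.12 (cv2) and the standard library are available. Lean on these libraries where they do the work, as an engineer would, in place of code of your own. Each camera call takes 0.05 s, during which the arm holds its last target.

TASK

Pump the clamp's trigger until its jaw has pushed the locking fork fully shut on the tube carrier standing in the clamp, keeping the gripper off that carrier until then. Then pinch the release lever and slide the jaw fully back to its home stop, and finally lift the carrier out and set it down gently, flat and upright, in the grey transport tray. Leave the other things on the bench where they are.

Things in the scene. Friction and masses are not known exactly. Their poses are not given: they have to be found in the camera images.
- clamp: Grey and dark steel bench clamp, fixed: rail 390 long, 66 wide, its top (the bed) 30 above the bench. Origin at bench height under the rail's middle; +x along the rail, the way the jaw advances; z up. Along x: housing with the pump trigger on top (-160 to -75), moving jaw, carrier on the bed, upright fixed jaw (face at +170, 85 high, 70 wide).
- trigger (a joint): Pump trigger, a lever hinged on the housing (x -85, z 125 in the clamp's frame), reaching to -x. 0 = up, 0.5 rad = fully down; springs back up. A full stroke drives the jaw about 15 to 25 mm forward, where it stays (the first third is play). Let it come fully up between strokes. Three to five strokes shut the fork; the last may stop part-way down.
- trigger_pad (a point): Centre of the upper face of the trigger's dark pad (50 along x, 46 across), 100 behind the hinge, 151 above the bench at rest. Press from above: fully pressed it goes down 49, almost straight, tilting 0.25 rad either way. A stroke needs 2 to 9 N; with the jaw hard against the shut fork, or at its end, it blocks: more than about 15 N does no good.
- jaw (a joint): Travel of the moving jaw along the clamp's +x, in m: 0 = fully back at its home stop. Starts 0 to 0.022 forward; about 0.072 when it holds the shut fork. A ratchet lets it go forward only (1.5 N of drag) unless the release lever is pressed; then it is pulled back by its plates. Unpressed it has up to 0.010 of backlash.
- jaw_face (a point): Centre of the moving jaw's front face (70 wide, 33 to 83 above the bench).
- jaw_grip (a point): Where to pinch the jaw's two upright plates, closing along the clamp's y: 108 above the bench, moves with the jaw. Plates 40 long (x), 8 thick, rise from the jaw's head (60) to 132. The -y one is fixed (outer face 13 from here), the +y one is the release lever. Over both outer faces: 38 with the lever out, 26 pinched in. Centred between them when pinched.
- release (a joint): Release lever, hinged low on the jaw: 0 = leaning out (ratchet engaged), 0.2 rad = pressed in, upright, parallel to the fixed plate (ratchet free from about 0.15). Takes 1 to 2 N, springs back out. Keep it pinched while the jaw slides back, else the ratchet catches every 10 mm. It twitches up to 0.14 as the jaw advances.
- release_pad (a point): Outer face of the release lever, at pinching height.
- carrier: Tube carrier standing loose on the clamp's bed: aluminium block 100 (x) x 46 (y) x 45 high with a row of five capped tubes up to 65 above its underside, 0.4 to 0.6 kg. Origin at the centre of the block's underside, z up; its -x end carries the fork and faces the moving jaw. Starts 2 to 12 from the fixed jaw, against which the jaw pushes it.
- carrier_grip (a point): Middle of the carrier 28 above its underside: grip here from above, across the 46 mm width.
- fork (a joint): The dark U-shaped locking fork that slides on top of the carrier to trap the tubes: how far it is still out of the carrier's -x end, in m; 0 = shut, its end plate flush against the block. Starts 0.016 to 0.030; about 4 N of drag, stays where it is.
- fork_end (a point): Centre of the outer face of the fork's upright end plate (8 thick, 42 wide, 9 to 55 above the carrier's underside), which the jaw pushes.
- tray: Grey open transport tray fixed to the bench: 180 (x) x 130 (y) x 25 high, walls 4, inner floor 4 to 5 above the bench. Origin at the centre of its underside, z up.
- spare_carrier: Bystander: a second, already shut carrier of the same shape, origin at its underside. Leave it alone.
- tube_rack: Bystander: a wire tube rack, 80 x 160 x 85 mm, origin at its underside. Leave it alone.
- wash_bottle: Bystander: a white bottle, 60 diameter, 150 tall mm, origin at its underside. Leave it alone.
- reagent: Bystander: an amber reagent bottle, 56 diameter, 110 tall mm, origin at its underside. Leave it alone.
- tip_box: Bystander: a pipette tip box, 120 x 85 x 72 mm, origin at its underside. Leave it alone.
- pipette: Bystander: a hand pipette lying down, 220 long, 28 thick mm, origin at its underside. Leave it alone.
- beaker: Bystander: a glass beaker, 70 diameter, 85 tall mm, origin at its underside. Leave it alone.

How it is judged:
By the outcome, as a careful person would: the job done as asked, in the order asked, and still so for the second after the job is handed in, with the robot touching nothing.
It also fails if it takes over 56 s, if anything falls off the work surface, if the arm or the gripper's body presses on something with over 40 N, if the wrist force passes 120 N, or if a joint passes its speed limit or range.

## Working session

There is one attempt and no reset: what is moved stays moved. The work goes in short steps, Python scripts to look and compute and a tool call to move; the robot and the scene stay as the last step left them, time stands still between calls to the robot, and variables do not carry over. Pictures are saved under pics/ and viewed, and the job is handed in when it is done.

Besides the shell and the picture viewer there is one more tool, called after ">>>" by a JSON object that holds its "fn" and its "kwargs", one argument or row to a line. send_rows: Moves the arm, as the interface text tells. Its arguments: {"type":"object","properties":{"targets":{"type":"array","items":{"type":"array","items":{"type":"number"}}},"squeeze":{"type":"number"}},"required":["targets"]}

```bash
ls; mkdir -p pics; cat > h.py <<'E'
import numpy as np, cv2
from workcell import bot
def snap(n):
    c=bot.camera(n); return c
def save(c,f,crop=None,s=1):
    im=cv2.cvtColor(c["pixels"],cv2.COLOR_RGB2BGR)
    if crop: x0,y0,x1,y1=crop; im=im[y0:y1,x0:x1]
    im=cv2.resize(im,None,fx=s,fy=s,interpolation=cv2.INTER_CUBIC); cv2.imwrite(f,im)
def ray(c,u,v):
    K=np.array(c["intrinsics"]);V=np.array(c["view"]);R=V[:3,:3];t=V[:3,3]
    return -R.T@t, R.T@np.linalg.inv(K)@np.array([u,v,1.])
def atz(c,u,v,z):
    o,d=ray(c,u,v); return o+d*(z-o[2])/d[2]
def proj(c,p):
    K=np.array(c["intrinsics"]);V=np.array(c["view"]);q=K@(V[:3,:3]@np.array(p)+V[:3,3]); return q[:2]/q[2]
E
python3 - <<'E'
from h import *
import pickle
for n in("top","side"):
    c=snap(n); pickle.dump(c,open(n+"0.pkl","wb")); save(c,f"pics/{n}0.png",None,1.5)
    print(n,ray(c,256,192))
print(bot.get_obs())
E
```

```text
pics
top (array([0.3648989 , 0.01534394, 1.31086252]), array([ 0.18160452,  0.00988675, -0.98346255]))
side (array([-0.5127729 ,  1.05622837,  1.03691671]), array([ 0.61562421, -0.58933141, -0.52317235]))
{'time': 0.1, 'q': array([-7.11619363e+01,  5.00595271e+00,  1.00391411e+01,  9.50982897e+01,
       -7.37023649e-04,  9.00012820e+01]), 'qd': array([ 0.09372219, -0.04114707,  0.15333817,  0.0775606 ,  0.01203618,
        0.02770919]), 'joint_efforts': array([ 1.14701925e-03, -5.21560192e+01,  4.65654945e+01,  1.59804808e-02,
        2.62462777e-05,  1.70767413e-05]), 'ee_pos': array([ 0.17752465, -0.52035321,  0.23067442]), 'tcp_rot': array([ 1.79999262e+02,  6.51013155e-02, -7.11632183e+01]), 'wrist_force': array([ 0.47594596, -0.1005539 , -0.7856618 ]), 'torque': array([ 0.02407581, -0.05643568, -0.01163698]), 'opening': 0.08557859043312106}
```

View pics/top0.png

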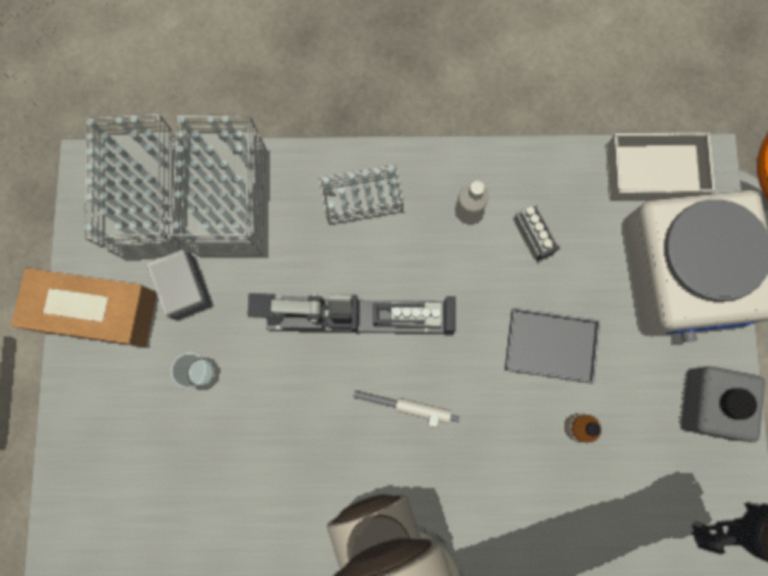

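View pics/side0.png

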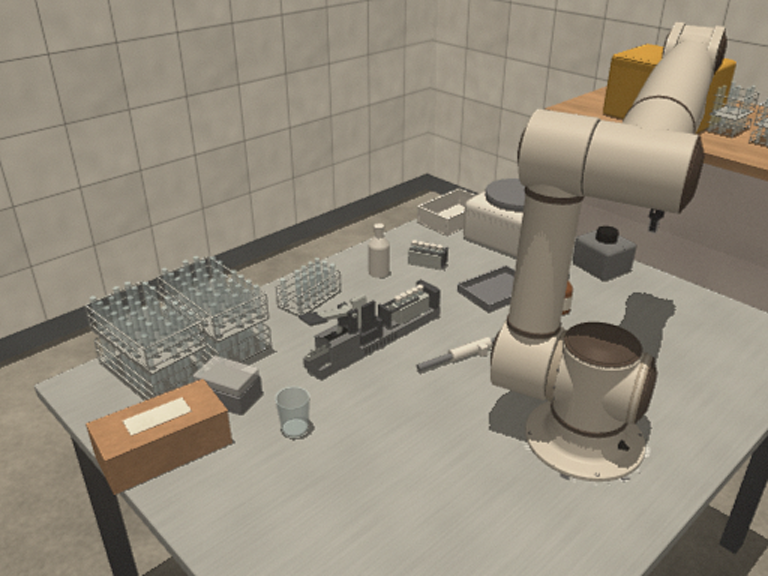

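```bash
python3 - <<'E'
from h import *
import pickle
c=pickle.load(open("top0.pkl","rb")); save(c,"pics/topc.png",(155,180,315,240),5); save(c,"pics/topt.png",(325,195,415,265),6)
c=pickle.load(open("side0.pkl","rb")); save(c,"pics/sidec.png",(190,180,310,260),6.5)
E
```

```text
(no output)
```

View pics/topc.png

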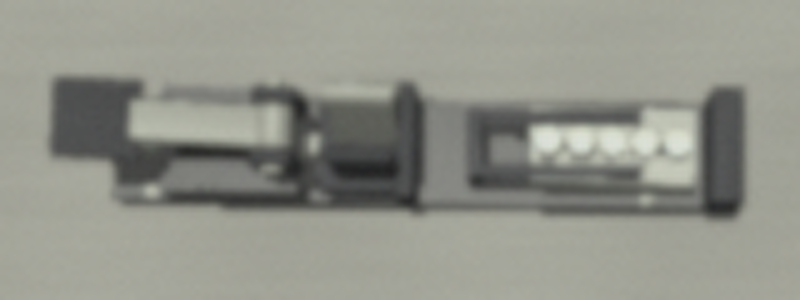

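View pics/topt.png

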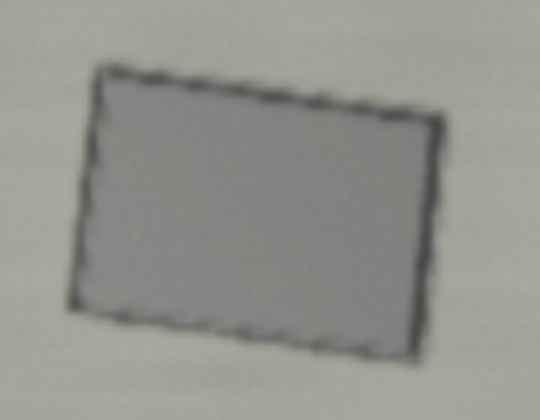

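View pics/sidec.png

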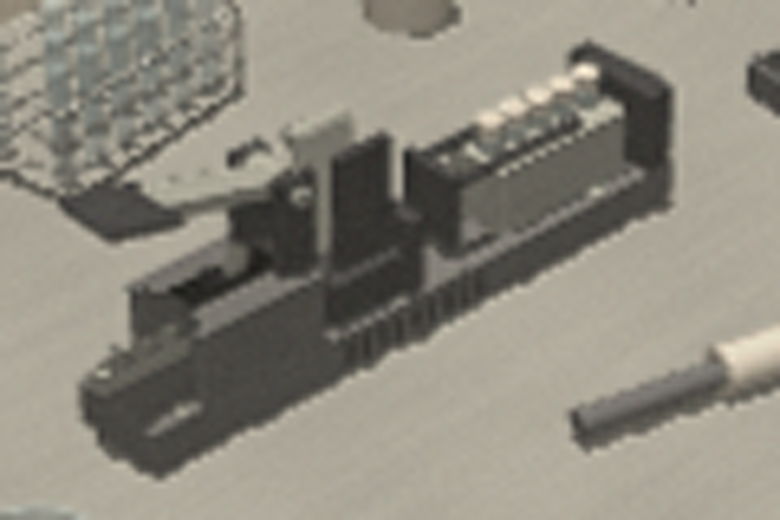

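```bash
cat > fit.py <<'E'
from h import *
import pickle
from scipy.optimize import least_squares
T=pickle.load(open("top0.pkl","rb"));S=pickle.load(open("side0.pkl","rb"))
def W(p,q):
    x,y,a=p;c,s=np.cos(a),np.sin(a);q=np.array(q)/1000
    return [x+c*q[0]-s*q[1],y+s*q[0]+c*q[1],q[2]]
def t(u,v): return (155+u/5-.4,180+v/5-.4)
def s(u,v): return (190+u/6.5-.42,180+v/6.5-.42)
O=[(T,(-210,23,151),t(52,77)),(T,(-210,-23,151),t(52,157)),(T,(-160,23,151),t(142,80)),
(T,(170,35,85),t(708,89)),(T,(195,35,85),t(745,88)),(T,(195,-35,85),t(743,207)),
(S,(195,35,85),s(583,42)),(S,(195,-35,85),s(672,88)),(S,(170,-35,85),s(650,97)),(S,(-195,-33,0),s(158,475))]
f=lambda p:np.concatenate([proj(c,W(p,q))-np.array(m) for c,q,m in O])
r=least_squares(f,[.4,.05,-np.pi/2],loss="soft_l1")
if __name__=="__main__":
    print(r.x,np.degrees(r.x[2]));print(f(r.x).reshape(-1,2).round(1))
    for q in [(-185,0,151),(-155,0,151)]:print(W(r.x,q))
    # tray
    def tt(u,v): return (325+u/6-.42,195+v/6-.42)
    for m in [(98,66),(445,115),(418,360),(68,310)]: print(atz(T,*tt(*m),.025))
    im=cv2.cvtColor(T["pixels"],cv2.COLOR_RGB2BGR);
    for nm,c,cr,k in(("t",T,(155,180,315,240),5),("s",S,(190,180,310,260),6.5)):
        im=cv2.cvtColor(c["pixels"],cv2.COLOR_RGB2BGR)[cr[1]:cr[3],cr[0]:cr[2]];im=cv2.resize(im,None,fx=k,fy=k,interpolation=cv2.INTER_CUBIC)
        def L(pts):
            a=[((proj(c,W(r.x,q))-np.array(cr[:2])+.5)*k).astype(int) for q in pts]
            cv2.polylines(im,[np.array(a)],True,(0,0,255),1)
        for z in(0,30):L([(-195,-33,z),(195,-33,z),(195,33,z),(-195,33,z)])
        L([(-210,-23,151),(-160,-23,151),(-160,23,151),(-210,23,151)])
        L([(170,-35,85),(195,-35,85),(195,35,85),(170,35,85)])
        L([(170,-35,30),(170,35,30),(170,35,85),(170,-35,85)])
        cv2.imwrite(f"pics/ov{nm}.png",im)
E
python3 fit.py
```

```text
[ 0.54420705  0.07714555 -1.59301534] -91.27305554167403
[[-0.9  0. ]
 [-1.8  0.2]
 [-1.2 -0.3]
 [ 0.6 -0.4]
 [ 1.6 -0.1]
 [ 2.  -0.5]
 [ 1.7 -0.4]
 [ 1.2 -0.4]
 [-0.1  0.5]
 [-0.7  1.5]]
[np.float64(0.5483172269366925), np.float64(0.2620998906539922), np.float64(0.151)]
[np.float64(0.5476507114583489), np.float64(0.23210729561593108), np.float64(0.151)]
[ 0.55788822 -0.2356215   0.025     ]
[ 0.53133191 -0.41350515  0.025     ]
[ 0.40603384 -0.39225799  0.025     ]
[ 0.4321595  -0.21562644  0.025     ]
```

```bash
sed -i 's/(195,\(-\?\)35,85)/(190,\135,85)/g' fit.py; python3 fit.py
```

```text
[ 0.54422335  0.07571979 -1.5931902 ] -91.28307454581574
[[-0.4  0. ]
 [-1.3  0.1]
 [-0.7 -0.3]
 [ 1.  -0.4]
 [ 0.4 -0.1]
 [ 0.8 -0.5]
 [ 1.1 -0.1]
 [ 0.5 -0.1]
 [ 0.2  0.4]
 [-0.4  1.3]]
[np.float64(0.5483658659575434), np.float64(0.26067340338028805), np.float64(0.151)]
[np.float64(0.5476941058459812), np.float64(0.2306809253507468), np.float64(0.151)]
[ 0.55788822 -0.2356215   0.025     ]
[ 0.53133191 -0.41350515  0.025     ]
[ 0.40603384 -0.39225799  0.025     ]
[ 0.4321595  -0.21562644  0.025     ]
```

```bash
python3 -c "
import cv2,numpy as np
a=cv2.imread('pics/ovt.png');b=cv2.imread('pics/ovs.png');a=cv2.resize(a,(780,293));cv2.imwrite('pics/ov.png',np.vstack([a,b])[:800])"
```

```text
(no output)
```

View pics/ovt.png

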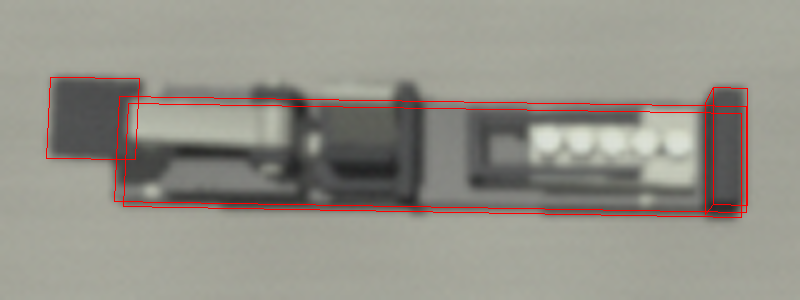

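View pics/ovs.png

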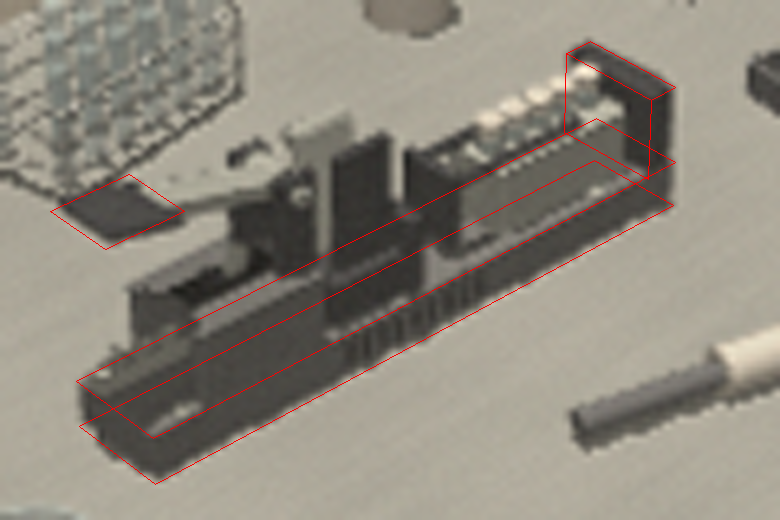

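>>> {"fn": "send_rows", "kwargs": {
  "targets": [
    [1,60,130,0,20],
    [1,120,260,0,35],
    [1,170,370,0,50],
    [1,220,470,0,65],
    [1,264,560,0,70],
    [1,300,640,0,70],
    [1,340,720,0,70],
    [1,369,779,0,70],
    [1,369,779,0,70],
    [1,369,779,0,70]
  ],
  "squeeze": 40
}}

```text
time: 1.35
ee_pos: [0.4446, 0.0469, 0.2312]
tcp_rot: [180.0, -0.0, -1.1]
wrist_force: [0.7, -1.0, 1.0]
opening: -0.0001
```

>>> {"fn": "send_rows", "kwargs": {
  "targets": [
    [1,30,60,0,0],
    [1,60,120,0,0],
    [1,85,170,-20,0],
    [1,100,208,-40,0],
    [1,102,212,-60,0],
    [1,102,212,-66,0],
    [1,102,212,-66,0]
  ]
}}

```text
time: 2.22
ee_pos: [0.5459, 0.2562, 0.1654]
tcp_rot: [180.0, 0.0, -1.2]
wrist_force: [0.5, 0.5, 0.2]
opening: 0.0001
```

```bash
python3 - <<'E'
from h import *
import pickle
for n,cr,k in(("top",(155,160,315,260),5),("side",(180,150,310,260),6)):
    c=snap(n); pickle.dump(c,open(n+"1.pkl","wb")); save(c,f"pics/{n}1.png",cr,k)
E
```

```text
(no output)
```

View pics/side1.png

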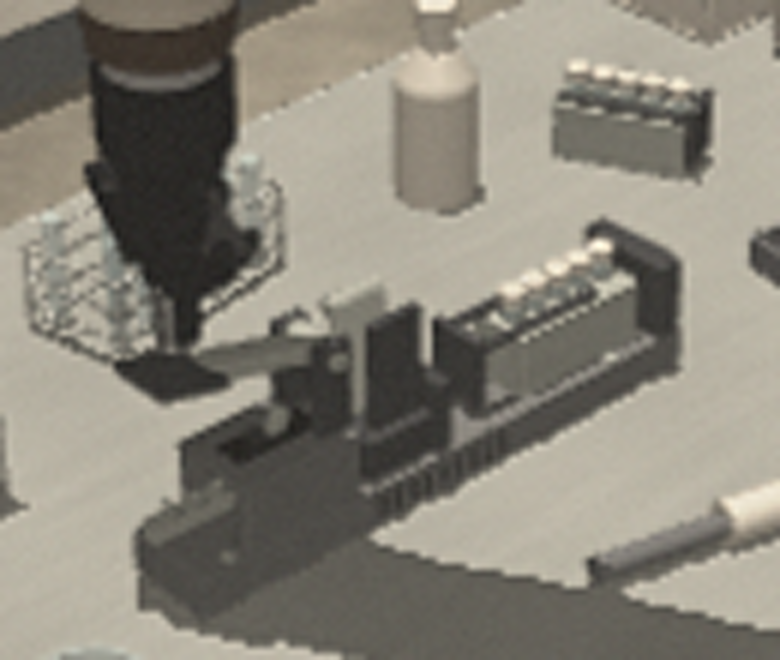

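View pics/top1.png

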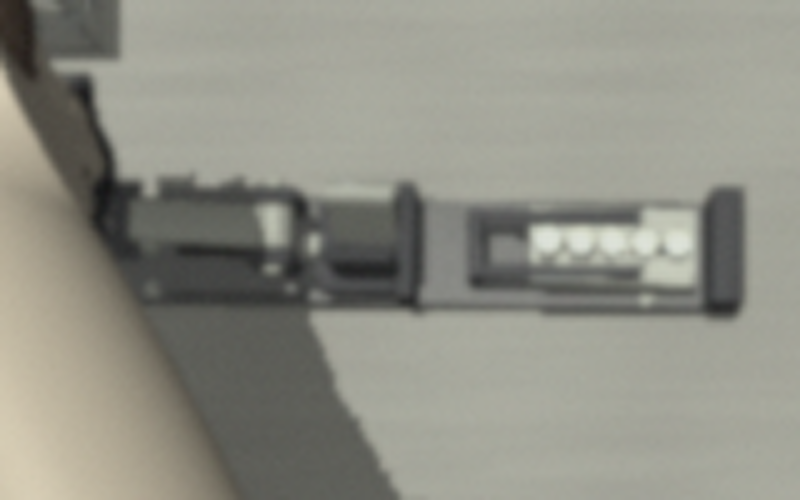

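>>> {"fn": "send_rows", "kwargs": {
  "targets": [
    [1,0,3,-14,0],
    [1,0,3,-28,0],
    [1,0,3,-42,0],
    [1,0,3,-54,0],
    [1,0,3,-62,0],
    [1,0,3,-62,0]
  ]
}}

```text
time: 3.08
ee_pos: [0.5463, 0.259, 0.1037]
tcp_rot: [179.9, -0.1, -1.2]
wrist_force: [-1.2, -3.1, 8.2]
opening: 0.0
```

>>> {"fn": "send_rows", "kwargs": {
  "targets": [
    [1,0,0,-2,0],
    [1,0,0,20,0],
    [1,0,0,52,0],
    [1,0,0,56,0],
    [1,0,0,56,0]
  ]
}}

```text
time: 3.7
ee_pos: [0.546, 0.2596, 0.1582]
tcp_rot: [180.0, 0.0, -1.2]
wrist_force: [-0.2, -0.0, -0.5]
opening: 0.0004
```

```bash
python3 - <<'E'
from h import *
import pickle
for n,cr,k in(("top",(155,160,315,260),5),):
    c=snap(n); pickle.dump(c,open(n+"2.pkl","wb")); save(c,f"pics/{n}2.png",cr,k)
E
```

```text
(no output)
```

View pics/top2.png

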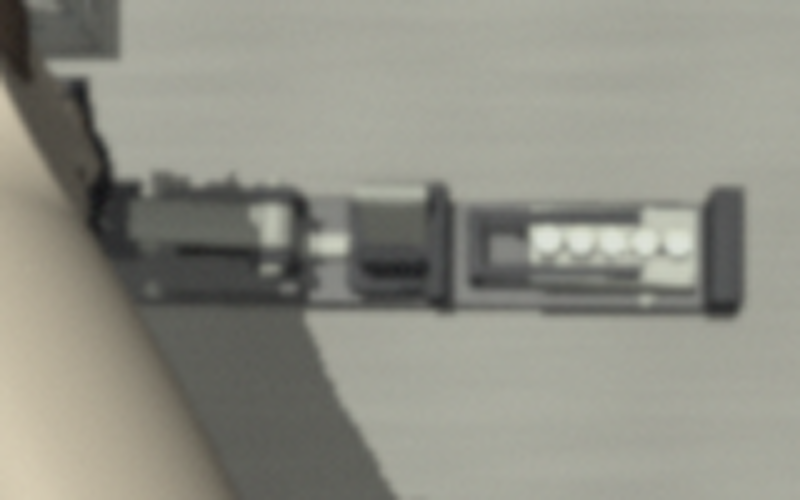

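>>> {"fn": "send_rows", "kwargs": {
  "targets": [
    [1,0,0,-14,0],
    [1,0,0,-28,0],
    [1,0,0,-42,0],
    [1,0,0,-52,0],
    [1,0,0,-55,0],
    [1,0,0,-55,0]
  ]
}}

```text
time: 4.5
ee_pos: [0.546, 0.2589, 0.1039]
tcp_rot: [179.9, -0.0, -1.2]
wrist_force: [-0.5, -3.2, 7.1]
opening: -0.0004
```

>>> {"fn": "send_rows", "kwargs": {
  "targets": [
    [1,0,0,22,0],
    [1,0,0,52,0],
    [1,0,0,54,0],
    [1,0,0,54,0]
  ]
}}

```text
time: 5.0
ee_pos: [0.5458, 0.2595, 0.1568]
tcp_rot: [179.9, 0.1, -1.2]
wrist_force: [-0.5, -0.1, -1.5]
opening: 0.0003
```

```bash
python3 - <<'E'
from h import *
import pickle
for n,cr,k in(("top",(155,160,315,260),5),):
    c=snap(n); pickle.dump(c,open(n+"3.pkl","wb")); save(c,f"pics/{n}3.png",cr,k)
E
```

```text
(no output)
```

View pics/top3.png

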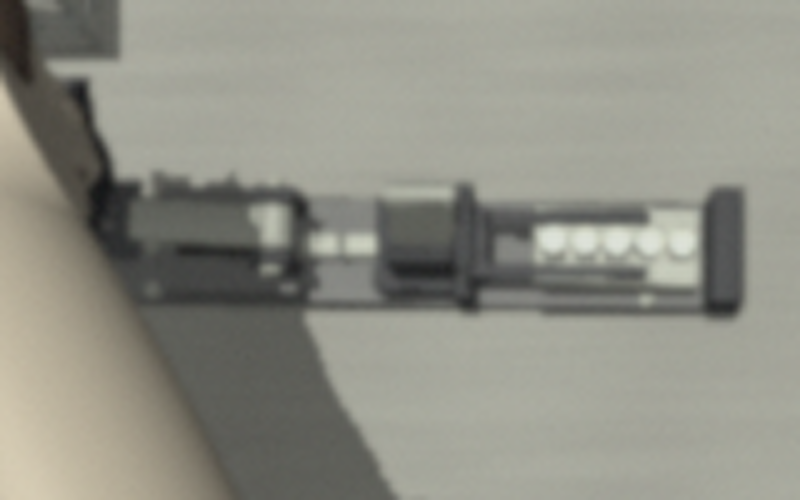

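>>> {"fn": "send_rows", "kwargs": {
  "targets": [
    [1,0,0,-14,0],
    [1,0,0,-28,0],
    [1,0,0,-40,0],
    [1,0,0,-50,0],
    [1,0,0,-53,0],
    [1,0,0,-53,0]
  ]
}}

```text
time: 5.8
ee_pos: [0.5461, 0.2589, 0.1048]
tcp_rot: [179.9, -0.0, -1.2]
wrist_force: [-0.6, -4.3, 8.5]
opening: -0.0001
```

>>> {"fn": "send_rows", "kwargs": {
  "targets": [
    [1,0,0,22,0],
    [1,0,0,52,0],
    [1,0,0,54,0],
    [1,0,0,54,0]
  ]
}}

```text
time: 6.3
ee_pos: [0.5459, 0.2595, 0.1578]
tcp_rot: [180.0, 0.1, -1.2]
wrist_force: [-0.5, 0.3, 0.6]
opening: -0.0003
```

```bash
python3 - <<'E'
from h import *
import pickle
for n,cr,k in(("top",(155,160,315,260),5),("side",(180,150,310,260),6)):
    c=snap(n); pickle.dump(c,open(n+"4.pkl","wb")); save(c,f"pics/{n}4.png",cr,k)
E
```

```text
(no output)
```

View pics/top4.png

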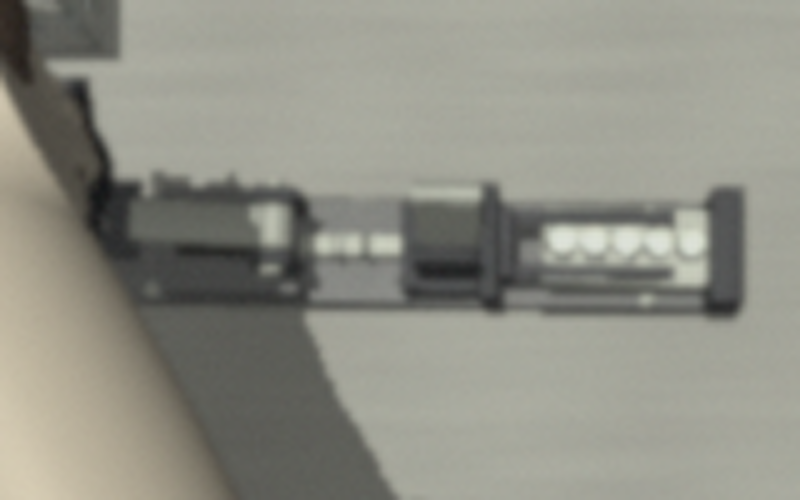

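View pics/side4.png

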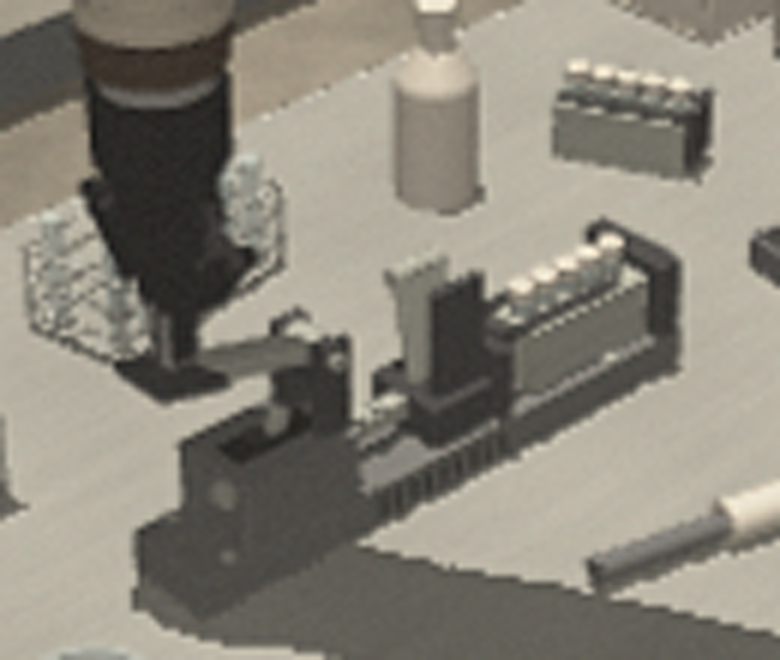

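>>> {"fn": "send_rows", "kwargs": {
  "targets": [
    [1,0,0,-14,0],
    [1,0,0,-24,0],
    [1,0,0,-31,0],
    [1,0,0,-31,0]
  ]
}}

```text
time: 6.9
ee_pos: [0.5459, 0.2598, 0.1279]
tcp_rot: [-180.0, 0.0, -1.2]
wrist_force: [-1.8, 1.7, 4.4]
opening: 0.0002
```

>>> {"fn": "send_rows", "kwargs": {
  "targets": [
    [1,0,0,-6,0],
    [1,0,0,-11,0],
    [1,0,0,-11,0]
  ]
}}

```text
time: 7.28
ee_pos: [0.546, 0.2596, 0.1173]
tcp_rot: [180.0, 0.0, -1.2]
wrist_force: [-2.4, 1.3, 5.7]
opening: -0.0002
```

>>> {"fn": "send_rows", "kwargs": {
  "targets": [
    [1,0,0,-5,0],
    [1,0,0,-8,0],
    [1,0,0,-8,0]
  ]
}}

```text
time: 7.65
ee_pos: [0.546, 0.2591, 0.1095]
tcp_rot: [179.9, -0.0, -1.2]
wrist_force: [-1.0, -2.6, 5.2]
opening: -0.0002
```

>>> {"fn": "send_rows", "kwargs": {
  "targets": [
    [1,0,0,-5,0],
    [1,0,0,-6,0],
    [1,0,0,-6,0]
  ]
}}

```text
time: 8.02
ee_pos: [0.5463, 0.259, 0.1041]
tcp_rot: [179.9, -0.1, -1.2]
wrist_force: [-1.4, -4.0, 9.3]
opening: -0.0
```

Not blocked yet; release and look, then another stroke.

>>> {"fn": "send_rows", "kwargs": {
  "targets": [
    [1,0,0,22,0],
    [1,0,0,52,0],
    [1,0,0,54,0],
    [1,0,0,54,0]
  ]
}}

```text
time: 8.52
ee_pos: [0.546, 0.2596, 0.1564]
tcp_rot: [180.0, 0.0, -1.2]
wrist_force: [-0.7, 0.1, -0.4]
opening: 0.0004
```

```bash
python3 - <<'E'
from h import *
import pickle
for n,cr,k in(("top",(155,160,315,260),5),("side",(180,150,310,260),6)):
    c=snap(n); pickle.dump(c,open(n+"5.pkl","wb")); save(c,f"pics/{n}5.png",cr,k)
E
```

```text
(no output)
```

View pics/top5.png

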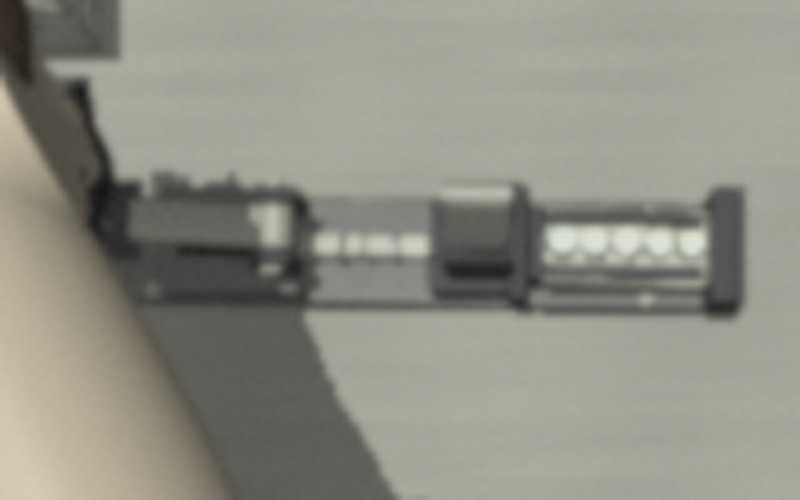

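View pics/side5.png

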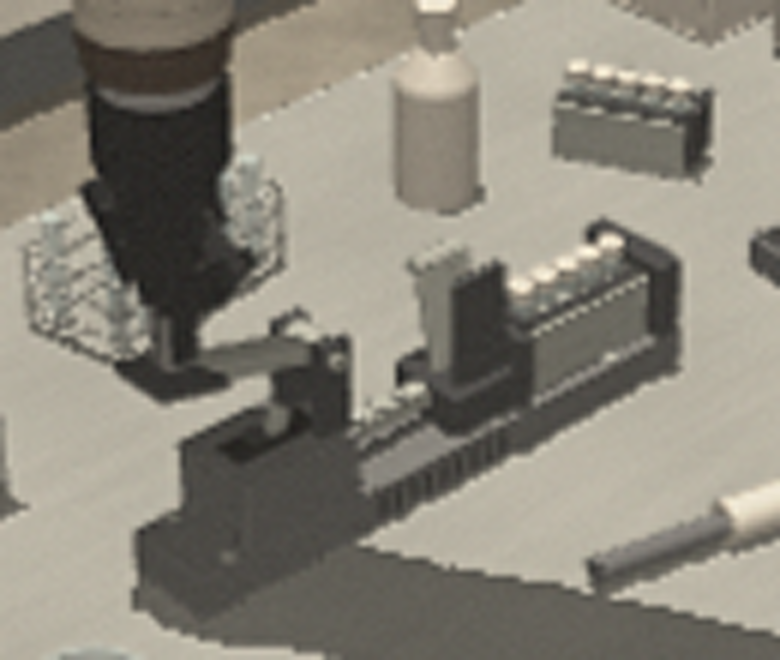

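>>> {"fn": "send_rows", "kwargs": {
  "targets": [
    [1,0,0,-12,0],
    [1,0,0,-20,0],
    [1,0,0,-20,0]
  ]
}}

```text
time: 9.0
ee_pos: [0.5457, 0.2595, 0.136]
tcp_rot: [179.9, 0.1, -1.2]
wrist_force: [0.1, -1.4, 1.0]
opening: 0.0003
```

>>> {"fn": "send_rows", "kwargs": {
  "targets": [
    [1,0,0,-4,0],
    [1,0,0,-4,0]
  ]
}}

```text
time: 9.25
ee_pos: [0.546, 0.2598, 0.1331]
tcp_rot: [180.0, 0.0, -1.2]
wrist_force: [-1.2, 1.2, 1.3]
opening: -0.0001
```

>>> {"fn": "send_rows", "kwargs": {
  "targets": [
    [1,0,0,-4,0],
    [1,0,0,-4,0]
  ]
}}

```text
time: 9.5
ee_pos: [0.5463, 0.2599, 0.1291]
tcp_rot: [-180.0, -0.0, -1.2]
wrist_force: [-0.5, 0.9, 1.7]
opening: -0.0003
```

>>> {"fn": "send_rows", "kwargs": {
  "targets": [
    [1,0,0,-4,0],
    [1,0,0,-4,0]
  ]
}}

```text
time: 9.75
ee_pos: [0.5464, 0.26, 0.1264]
tcp_rot: [-179.9, -0.1, -1.2]
wrist_force: [-2.5, -0.1, 9.6]
opening: -0.0001
```

>>> {"fn": "send_rows", "kwargs": {
  "targets": [
    [1,0,0,-4,0],
    [1,0,0,-4,0]
  ]
}}

```text
time: 10.0
ee_pos: [0.5465, 0.2601, 0.1241]
tcp_rot: [-179.9, -0.2, -1.2]
wrist_force: [-6.3, -1.0, 20.9]
opening: -0.0001
```

>>> {"fn": "send_rows", "kwargs": {
  "targets": [
    [1,0,0,25,0],
    [0.6,0,0,60,0],
    [0,0,0,115,0],
    [0,0,-60,115,0],
    [0,0,-60,115,0]
  ]
}}

```text
time: 10.62
ee_pos: [0.5467, 0.197, 0.2371]
tcp_rot: [180.0, -0.1, -1.3]
wrist_force: [-0.5, 0.3, -0.7]
opening: 0.0722
```

```bash
python3 - <<'E'
from h import *
import pickle
for n,cr,k in(("top",(155,160,315,260),5),("side",(180,150,310,260),6)):
    c=snap(n); pickle.dump(c,open(n+"6.pkl","wb")); save(c,f"pics/{n}6.png",cr,k)
E
```

```text
(no output)
```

View pics/top6.png

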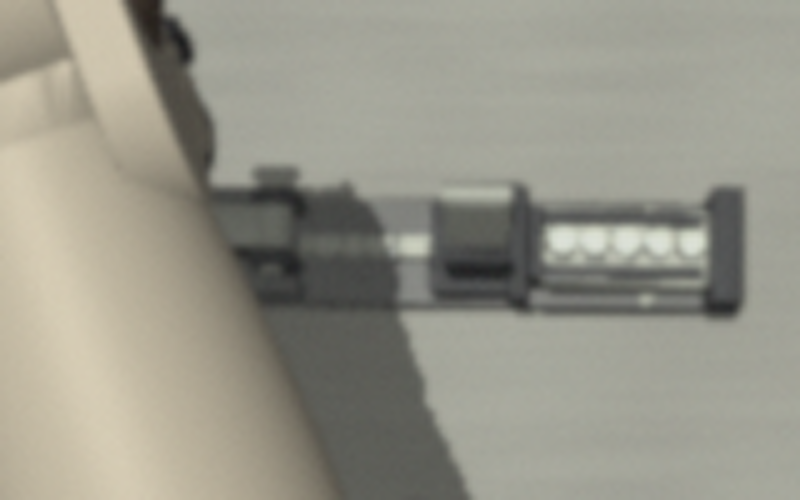

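View pics/side6.png

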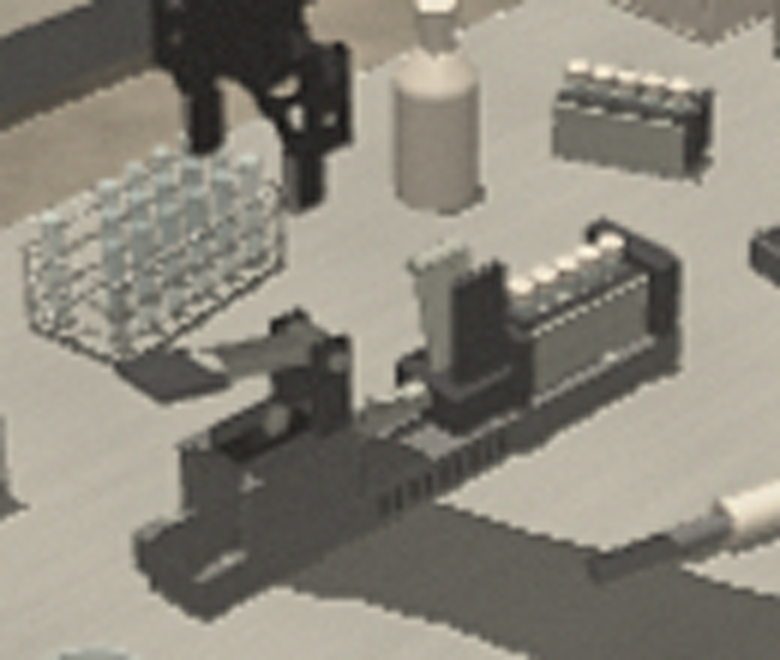

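```bash
python3 - <<'E'
from fit import *
p=r.x
for u,v in[(440,190),(512,190),(447,270),(512,270),(446,262),(446,276),(480,186),(480,202)]:
    w=atz(T,155+u/5-.4,160+v/5-.4,.132); c,s_=np.cos(p[2]),np.sin(p[2]); d=w[:2]-p[:2]
    print(u,v,w.round(4),"clamp",(1000*np.array([c*d[0]+s_*d[1],-s_*d[0]+c*d[1]])).round(1))
for x in (20,25,30): print(x,W(p,(x,0,108)))
E
```

```text
440 190 [0.5665 0.0656 0.132 ] clamp [ 9.6 22.5]
512 190 [0.5663 0.0244 0.132 ] clamp [50.8 23.2]
447 270 [0.5203 0.0616 0.132 ] clamp [ 14.7 -23.6]
512 270 [0.5201 0.0246 0.132 ] clamp [ 51.7 -23. ]
446 262 [0.5249 0.0622 0.132 ] clamp [ 14. -19.]
446 276 [0.5168 0.0622 0.132 ] clamp [ 14.2 -27.1]
480 186 [0.5687 0.0427 0.132 ] clamp [32.4 25.2]
480 202 [0.5594 0.0427 0.132 ] clamp [32.6 15.9]
20 [np.float64(0.5437755051952018), np.float64(0.05572480351175625), np.float64(0.108)]
25 [np.float64(0.5436635451766081), np.float64(0.05072605717349937), np.float64(0.108)]
30 [np.float64(0.5435515851580144), np.float64(0.04572731083524251), np.float64(0.108)]
```

>>> {"fn": "send_rows", "kwargs": {
  "targets": [
    [0,-1,-55,0,0],
    [0,-2,-115,0,0],
    [0,-3,-153,-10,0],
    [0,-3,-153,-60,0],
    [0,-3,-153,-60,0],
    [0,-3,-153,-60,0]
  ]
}}

```text
time: 11.48
ee_pos: [0.5435, 0.0476, 0.1776]
tcp_rot: [-180.0, -0.0, -1.1]
wrist_force: [-0.3, 1.2, 0.3]
opening: 0.0858
```

>>> {"fn": "send_rows", "kwargs": {
  "targets": [
    [0,0,-3,-45,0],
    [0,0,-3,-87,0],
    [0,0,-3,-87,0],
    [0,0,-3,-87,0]
  ]
}}

```text
time: 11.98
ee_pos: [0.5445, 0.0443, 0.0922]
tcp_rot: [-180.0, -0.2, -1.1]
wrist_force: [-0.8, -0.3, -0.4]
opening: 0.0853
```

```bash
python3 - <<'E'
from h import *
import pickle
for n,cr,k in(("top",(155,160,315,260),5),("side",(180,150,310,260),6)):
    c=snap(n); pickle.dump(c,open(n+"7.pkl","wb")); save(c,f"pics/{n}7.png",cr,k)
E
```

```text
(no output)
```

View pics/side7.png

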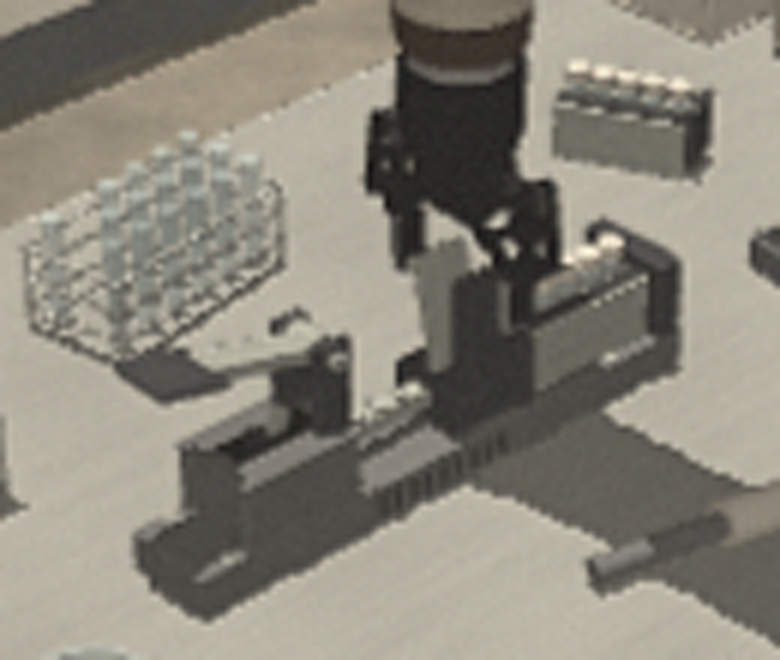

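View pics/top7.png

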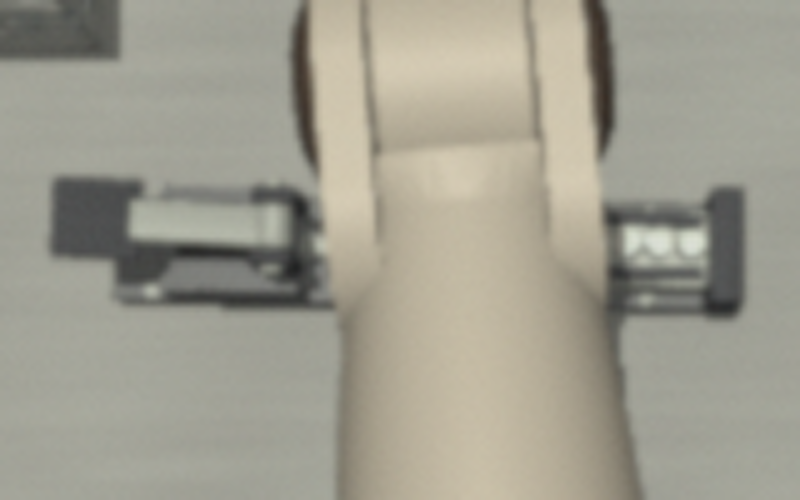

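>>> {"fn": "send_rows", "kwargs": {
  "targets": [
    [0.3,0,1,-2,0],
    [0.6,0,1,-2,0],
    [1,0,1,-2,0],
    [1,0,1,-2,0],
    [1,0,1,-2,0],
    [1,0,1,-2,0],
    [1,0,1,-2,0]
  ],
  "squeeze": 25
}}

```text
time: 12.95
ee_pos: [0.5364, 0.0449, 0.0884]
tcp_rot: [-180.0, 0.7, -1.1]
wrist_force: [-42.9, 0.4, 29.9]
opening: 0.0263
```

>>> {"fn": "send_rows", "kwargs": {
  "targets": [
    [1,-5,0,1,0],
    [1,-8,0,2,0],
    [1,-8,0,2,0]
  ]
}}

```text
time: 13.32
ee_pos: [0.5348, 0.0449, 0.089]
tcp_rot: [-180.0, 0.0, -1.2]
wrist_force: [-3.7, 1.9, -2.7]
opening: 0.0232
```

>>> {"fn": "send_rows", "kwargs": {
  "targets": [
    [1,0,6,0,0],
    [1,0.3,14,0,0],
    [1,0.5,22,0,0],
    [1,0.7,30,0,0],
    [1,0.9,38,0,0],
    [1,1,46,0,0],
    [1,1.2,54,0,0],
    [1,1.4,62,0,0],
    [1,1.4,62,0,0]
  ]
}}

```text
time: 14.45
ee_pos: [0.5362, 0.1078, 0.089]
tcp_rot: [-180.0, 0.1, -1.1]
wrist_force: [-4.5, 0.5, -3.8]
opening: 0.0231
```

>>> {"fn": "send_rows", "kwargs": {
  "targets": [
    [1,0.1,3,0,0],
    [1,0.1,6,0,0],
    [1,0.1,8,0,0],
    [1,0.1,8,0,0]
  ]
}}

```text
time: 14.95
ee_pos: [0.5364, 0.1152, 0.089]
tcp_rot: [-180.0, 0.0, -1.1]
wrist_force: [-5.4, 0.3, -3.7]
opening: 0.0231
```

```bash
python3 - <<'E'
from h import *
import pickle
for n,cr,k in(("top",(155,160,315,260),5),("side",(180,150,310,260),6)):
    c=snap(n); pickle.dump(c,open(n+"8.pkl","wb")); save(c,f"pics/{n}8.png",cr,k)
E
```

```text
(no output)
```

View pics/side8.png

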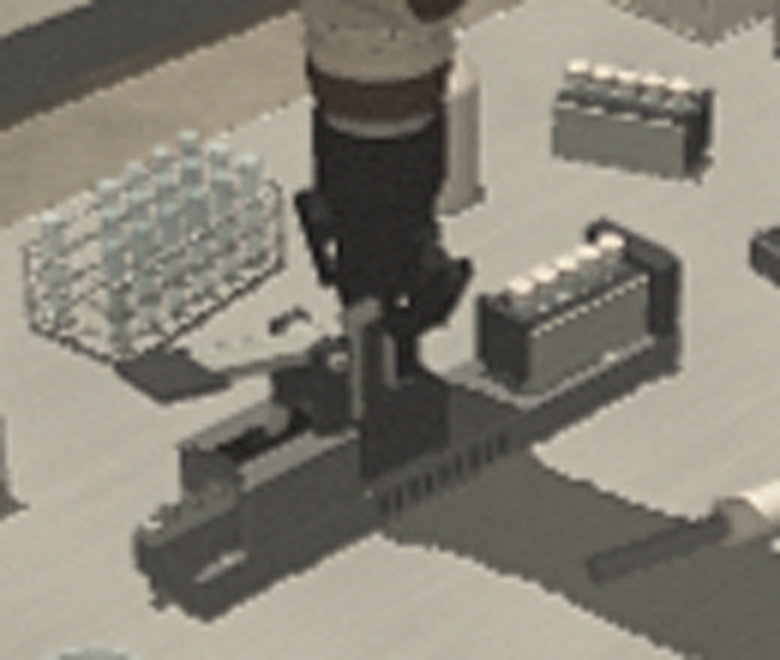

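>>> {"fn": "send_rows", "kwargs": {
  "targets": [
    [1,0,2,0,0],
    [1,0,4,0,0],
    [1,0,4,0,0]
  ]
}}

```text
time: 15.42
ee_pos: [0.5364, 0.1171, 0.089]
tcp_rot: [179.8, 0.0, -1.2]
wrist_force: [-5.3, -11.6, -3.7]
opening: 0.0236
```

>>> {"fn": "send_rows", "kwargs": {
  "targets": [
    [1,0,2,0,0],
    [1,0,3,0,0],
    [1,0,3,0,0]
  ]
}}

```text
time: 15.8
ee_pos: [0.5364, 0.1173, 0.0889]
tcp_rot: [179.5, 0.0, -1.3]
wrist_force: [-4.9, -27.3, -1.2]
opening: 0.0232
```

>>> {"fn": "send_rows", "kwargs": {
  "targets": [
    [1,0,-3,0,0],
    [0.7,0,-3,0,0],
    [0,0,-3,0,0],
    [0,0,-3,0,0],
    [0,0,-3,0,0],
    [0,0,-3,60,0],
    [0,0,-3,120,0],
    [0,0,-3,120,0]
  ]
}}

```text
time: 16.8
ee_pos: [0.5384, 0.1193, 0.2147]
tcp_rot: [-179.9, -0.5, -1.1]
wrist_force: [-0.7, 0.1, -2.0]
opening: 0.0854
```

```bash
python3 - <<'E'
from h import *
import pickle
for n,cr,k in(("top",(155,160,315,260),5),("side",(180,150,310,260),6)):
    c=snap(n); pickle.dump(c,open(n+"9.pkl","wb")); save(c,f"pics/{n}9.png",cr,k)
E
```

```text
(no output)
```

View pics/side9.png

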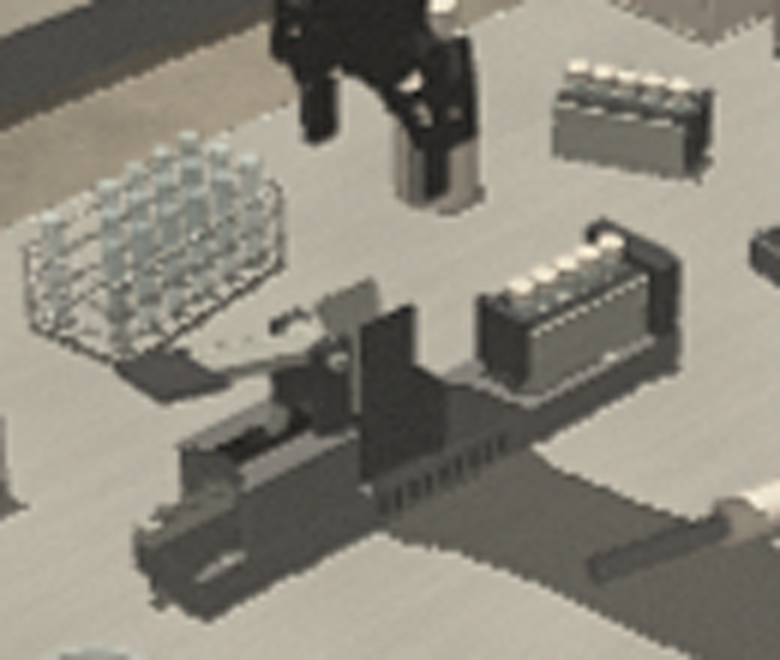

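View pics/top9.png

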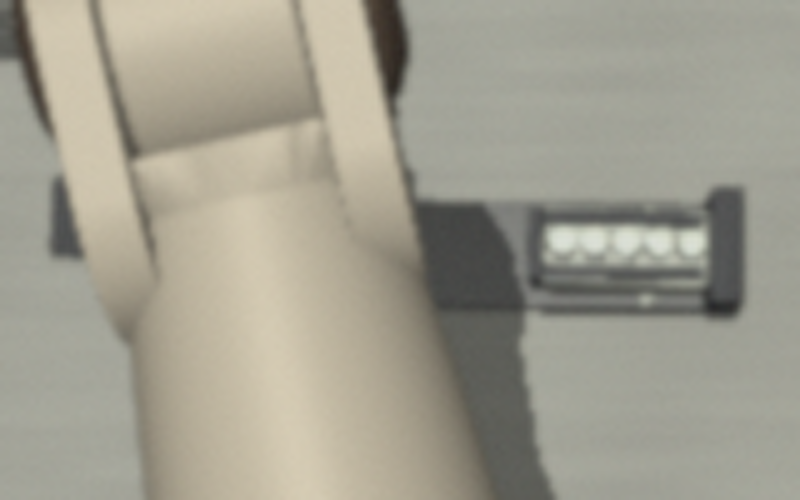

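```bash
python3 - <<'E'
from h import *
import pickle
c=pickle.load(open("top9.pkl","rb")); save(c,"pics/t9c.png",(255,190,310,230),14)
c=pickle.load(open("side9.pkl","rb")); save(c,"pics/s9c.png",(252,180,302,220),14)
E
```

View pics/t9c.png

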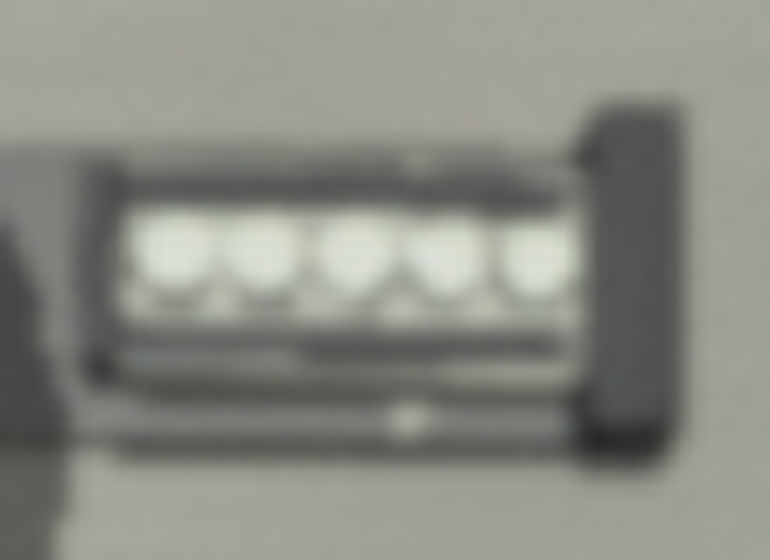

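View pics/s9c.png

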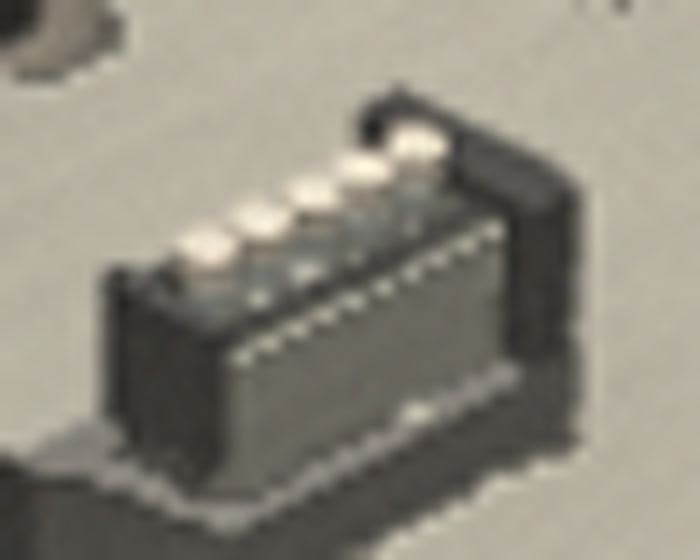

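```bash
python3 - <<'E'
from fit import *
t9=lambda u,v:(255+u/14-.46,190+v/14-.46)
s9=lambda u,v:(252+u/14-.46,180+v/14-.46)
for m in[(175,250),(356,251),(537,257)]:print("top",atz(T,*t9(*m),.095).round(4))
print("face", atz(T,*t9(592,160),.085).round(4),"jawtop y", atz(T,*t9(640,105),.085).round(4),atz(T,*t9(640,430),.085).round(4))
for m in[(206,248),(316,193),(418,145)]:print("side",atz(S,*s9(*m),.095).round(4))
# side: block top -y edge z=.075, bottom edge
for m,z in[((235,358),.075),((502,228),.075),((225,515),.030),((520,372),.03)]:print("side",m,atz(S,*s9(*m),z).round(4))
print(W(r.x,(120,0,95)))
print(bot.get_obs()["ee_pos"])
E
```

```text
top [ 0.5432 -0.0047  0.095 ]
top [ 0.5428 -0.0428  0.095 ]
top [ 0.5413 -0.0807  0.095 ]
face [ 0.5635 -0.0936  0.085 ] jawtop y [ 0.5753 -0.104   0.085 ] [ 0.5058 -0.1025  0.085 ]
side [ 0.543  -0.0066  0.095 ]
side [ 0.5424 -0.0472  0.095 ]
side [ 0.5407 -0.0846  0.095 ]
side (235, 358) [0.5219 0.0033 0.075 ]
side (502, 228) [ 0.5177 -0.0941  0.075 ]
side (225, 515) [0.5184 0.0095 0.03  ]
side (520, 372) [ 0.5118 -0.0974  0.03  ]
[np.float64(0.5415363048233278), np.float64(-0.04425012325338121), np.float64(0.095)]
[0.53697524 0.11895347 0.20969503]
```

>>> {"fn": "send_rows", "kwargs": {
  "targets": [
    [0,1,-55,0,0],
    [0,2,-110,0,0],
    [0,3,-163,0,0],
    [0,3,-163,-40,0],
    [0,3,-163,-80,0],
    [0,3,-163,-80,0]
  ]
}}

```text
time: 17.65
ee_pos: [0.5371, -0.0442, 0.125]
tcp_rot: [-180.0, 0.4, -1.2]
wrist_force: [-0.4, 0.8, 0.4]
opening: 0.0858
```

>>> {"fn": "send_rows", "kwargs": {
  "targets": [
    [0,4.5,0,-35,0],
    [0,4.5,0,-65,0],
    [0,4.5,0,-84,0],
    [0,4.5,0,-84,0],
    [0,4.5,0,-84,0]
  ]
}}

```text
time: 18.27
ee_pos: [0.5449, -0.0442, 0.0468]
tcp_rot: [180.0, -0.1, -1.2]
wrist_force: [-0.1, -1.2, -0.4]
opening: 0.0855
```

>>> {"fn": "send_rows", "kwargs": {
  "targets": [
    [0,-3,0,-4,0],
    [0,-3,0,-4,0]
  ]
}}

```text
time: 18.52
ee_pos: [0.5411, -0.0443, 0.0416]
tcp_rot: [180.0, -0.0, -1.2]
wrist_force: [-0.7, 0.6, 1.0]
opening: 0.0853
```

```bash
python3 - <<'E'
from h import *
import pickle
c=snap("side"); save(c,f"pics/side10.png",(200,120,330,230),6)
print(bot.get_obs()["ee_pos"])
E
```

```text
[ 0.54119891 -0.04431259  0.04163189]
```

View pics/side10.png

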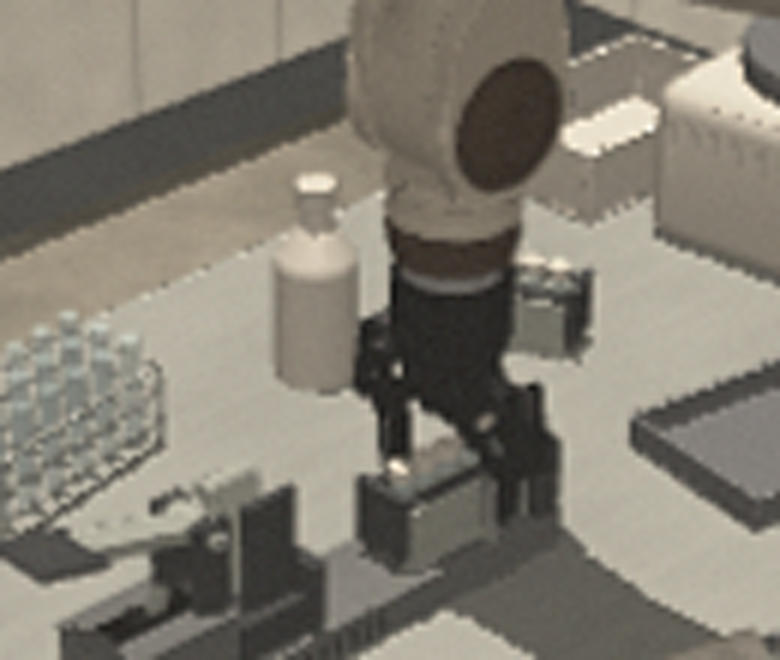

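>>> {"fn": "send_rows", "kwargs": {
  "targets": [
    [0.3,0,0,0,0],
    [1,0,0,0,0],
    [1,0,0,0,0],
    [1,0,0,0,0],
    [1,0,0,0,0],
    [1,0,0,0,0]
  ],
  "squeeze": 45
}}

```text
time: 19.32
ee_pos: [0.5412, -0.0443, 0.0416]
tcp_rot: [180.0, -0.0, -1.2]
wrist_force: [-2.5, -0.1, 5.7]
opening: 0.0454
```

>>> {"fn": "send_rows", "kwargs": {
  "targets": [
    [1,0,1,5,0],
    [1,0,2,15,0],
    [1,0,2,35,0],
    [1,0,2,60,0],
    [1,0,2,85,0],
    [1,0,2,100,0],
    [1,0,2,100,0]
  ]
}}

```text
time: 20.2
ee_pos: [0.5417, -0.0423, 0.1422]
tcp_rot: [180.0, -0.1, -1.2]
wrist_force: [0.3, 0.8, -4.9]
opening: 0.0458
```

>>> {"fn": "send_rows", "kwargs": {
  "targets": [
    [1,-6,-30,0,-1],
    [1,-15,-70,0,-3],
    [1,-26,-115,0,-5],
    [1,-37,-165,0,-7],
    [1,-47,-210,0,-7.5],
    [1,-54,-245,0,-7.5],
    [1,-59,-265,0,-7.5],
    [1,-59,-272,0,-7.5],
    [1,-59,-272,0,-7.5],
    [1,-59,-272,0,-7.5]
  ]
}}

```text
time: 21.45
ee_pos: [0.4825, -0.3133, 0.1412]
tcp_rot: [-180.0, 0.0, -8.6]
wrist_force: [0.3, -0.0, -4.2]
opening: 0.0454
```

```bash
python3 - <<'E'
from h import *
import pickle
c=snap("side"); save(c,f"pics/side11.png",(200,120,400,260),4)
c=snap("top"); save(c,f"pics/top11.png",(300,160,430,270),6)
print(bot.get_obs()["ee_pos"],bot.get_obs()["wrist_force"])
E
```

```text
[ 0.48253163 -0.31340821  0.14137033] [-0.4116151  -0.00899366 -4.72065051]
```

View pics/side11.png

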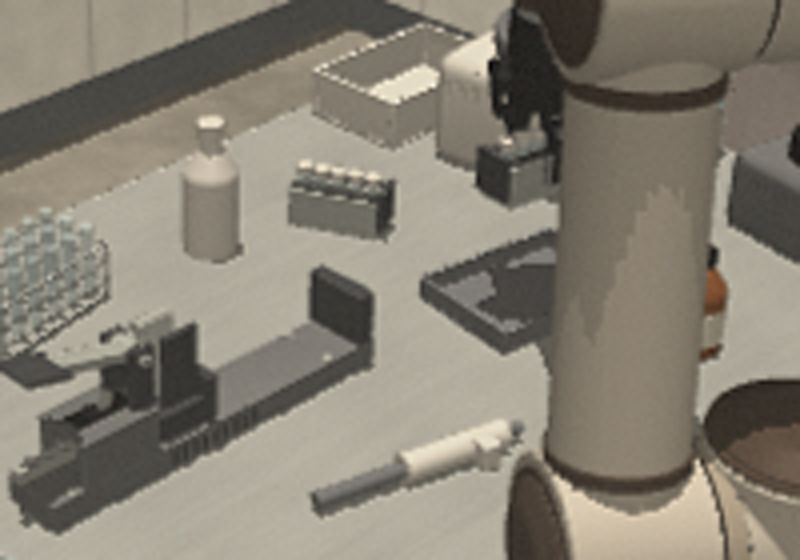

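View pics/top11.png

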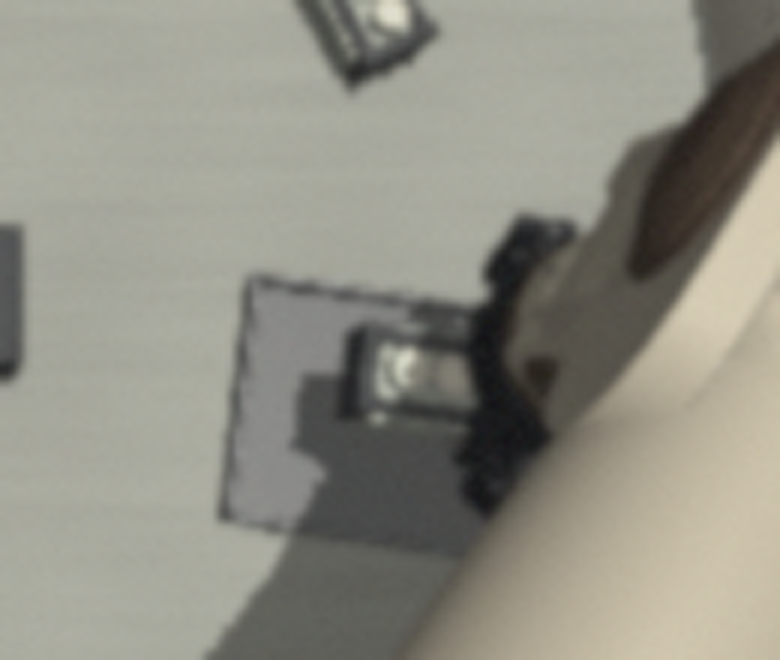

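>>> {"fn": "send_rows", "kwargs": {
  "targets": [
    [1,-0.5,-1,-25,0],
    [1,-0.5,-1,-55,0],
    [1,-0.5,-1,-80,0],
    [1,-0.5,-1,-100,0],
    [1,-0.5,-1,-112,0],
    [1,-0.5,-1,-118,0],
    [1,-0.5,-1,-118,0],
    [1,-0.5,-1,-118,0]
  ]
}}

```text
time: 22.55
ee_pos: [0.4821, -0.3155, 0.0241]
tcp_rot: [180.0, -0.1, -8.7]
wrist_force: [0.0, -0.7, -4.6]
opening: 0.0455
```

>>> {"fn": "send_rows", "kwargs": {
  "targets": [
    [1,0,0,-2,0],
    [1,0,0,-3.5,0],
    [1,0,0,-5,0],
    [1,0,0,-5,0]
  ]
}}

```text
time: 23.05
ee_pos: [0.4816, -0.3152, 0.0181]
tcp_rot: [-180.0, 0.0, -8.7]
wrist_force: [0.8, -0.1, -5.1]
opening: 0.0458
```

>>> {"fn": "send_rows", "kwargs": {
  "targets": [
    [1,0,0,-1,0],
    [1,0,0,-2,0],
    [1,0,0,-2,0]
  ]
}}

```text
time: 23.42
ee_pos: [0.4816, -0.3152, 0.0162]
tcp_rot: [-180.0, 0.0, -8.7]
wrist_force: [0.0, 0.0, -4.8]
opening: 0.0452
```

>>> {"fn": "send_rows", "kwargs": {
  "targets": [
    [1,0,0,-0.5,0],
    [1,0,0,-1,0],
    [1,0,0,-1,0]
  ]
}}

```text
time: 23.8
ee_pos: [0.4817, -0.3153, 0.0155]
tcp_rot: [180.0, -0.0, -8.7]
wrist_force: [-1.2, 1.4, -0.1]
opening: 0.0457
```

>>> {"fn": "send_rows", "kwargs": {
  "targets": [
    [1,0,0,-0.5,0],
    [1,0,0,-1,0],
    [1,0,0,-1,0]
  ]
}}

```text
time: 24.18
ee_pos: [0.4817, -0.3153, 0.0155]
tcp_rot: [180.0, -0.0, -8.7]
wrist_force: [-5.3, 3.2, 8.3]
opening: 0.0454
```

>>> {"fn": "send_rows", "kwargs": {
  "targets": [
    [1,0,0,1,0],
    [0.35,0,0,1,0],
    [0.3,0,0,1,0],
    [0.3,0,0,1,0],
    [0.3,0,0,1,0]
  ]
}}

```text
time: 24.8
ee_pos: [0.4817, -0.3153, 0.0153]
tcp_rot: [180.0, -0.0, -8.7]
wrist_force: [-0.9, -1.1, -1.5]
opening: 0.0595
```

>>> {"fn": "send_rows", "kwargs": {
  "targets": [
    [0.3,0,0,10,0],
    [0.3,0,0,35,0],
    [0.3,0,0,80,0],
    [0.3,0,0,140,0],
    [0.3,0,0,200,0],
    [0.3,-60,-60,210,0],
    [0.3,-110,-110,210,0],
    [0.3,-140,-140,210,0],
    [0.3,-140,-140,210,0]
  ]
}}

```text
time: 25.92
ee_pos: [0.3391, -0.4574, 0.2261]
tcp_rot: [179.9, -0.0, -8.9]
wrist_force: [1.0, 0.8, 0.0]
opening: 0.0595
```

```bash
python3 - <<'E'
from h import *
c=snap("side"); save(c,f"pics/side12.png",(180,120,380,260),4)
c=snap("top"); save(c,f"pics/top12.png",(150,120,420,280),2.9)
print(bot.get_obs()["ee_pos"],bot.get_obs()["wrist_force"])
E
```

```text
[ 0.340827   -0.45598712  0.2257935 ] [-0.50736244  0.09937075  1.17678496]
```

View pics/side12.png

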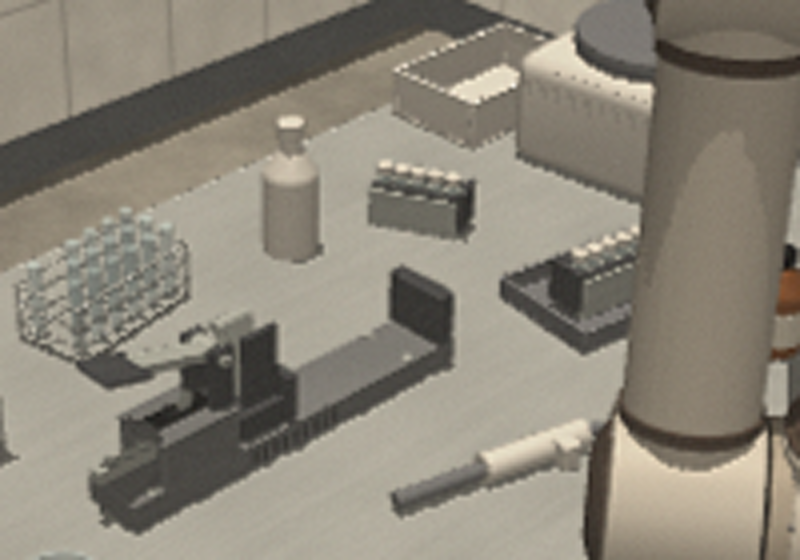

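View pics/top12.png

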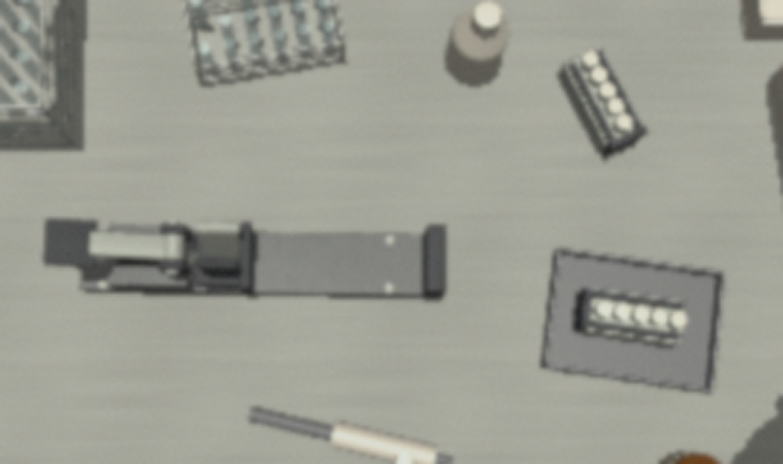

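```bash
python3 - <<'E'
from fit import *
c=snap("top"); save(c,"pics/top13.png",(205,190,255,230),14)
c2=snap("side"); save(c2,"pics/side13.png",(225,180,285,240),10)
import pickle; pickle.dump((c,c2),open("f.pkl","wb"))
for x in(-10,-5,0,60):
    q=proj(T,W(r.x,(x,35,83))); print(x,(q-[205,190]+.5)*14, "in img5 px",(q-[155,160]+.5)*5)
E
```

```text
-10 [452.81096531  92.75933348] in img5 px [411.7182019  183.12833339]
-5 [476.24109685  93.14522435] in img5 px [420.08610602 183.26615155]
0 [499.67303779  93.53114502] in img5 px [428.45465635 183.40398037]
60 [780.99753829  98.16451875] in img5 px [528.92769225 185.0587567 ]
```

View pics/top13.png

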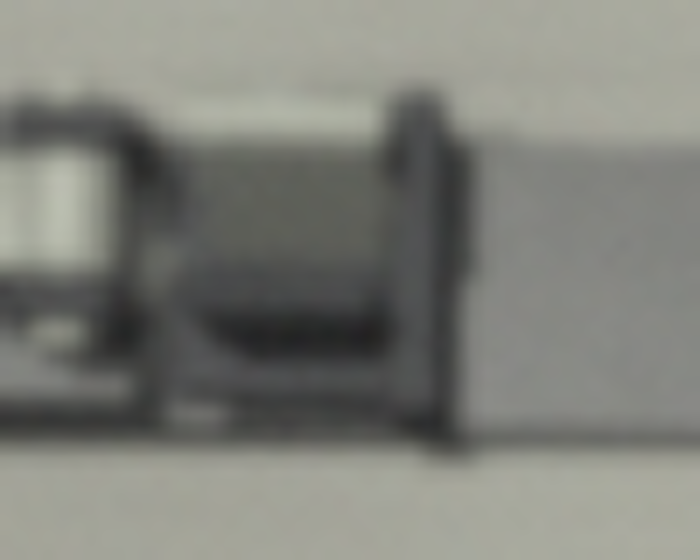

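View pics/side13.png

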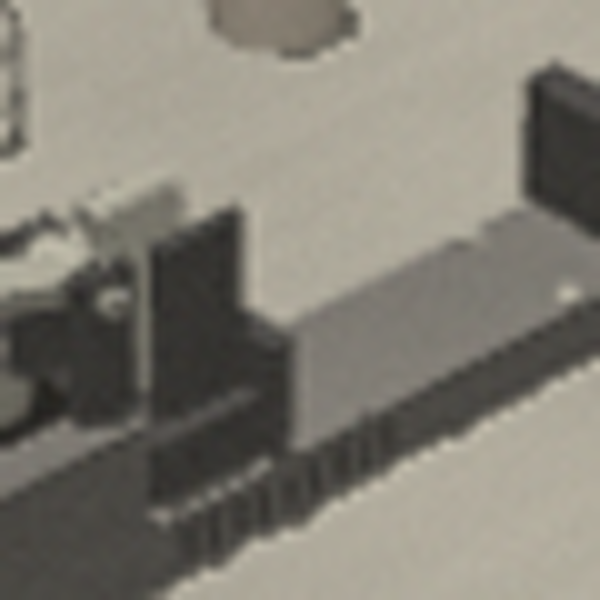

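```bash
python3 -c "
from workcell import bot
print(bot.job_done())"
```

```text
the job is handed in; nothing more can be done
None
```

The job is done and handed in at about 26 s of the 56 s allowed. No verdict is reported.

- **Pumping:** I gave four full trigger strokes. The fifth blocked part-way down at about 21 N, above the 15 N where pressing stops helping. The pictures before and after that stroke look the same, so the fourth had already shut the fork. The gripper did not touch the carrier until the jaw was back.
- **Release and slide back:** I pinched the lever with my centring about 8 mm off, which put roughly 50 N on the wrist (43 N sideways, 30 N upward) until I corrected it. The jaw then slid back about 72 mm to a hard stop. In the last top picture its face sits where the home position predicts, to within about 2 mm.
- **Carrier:** I lifted it about 100 mm and set it down with about 8 N of contact. The last pictures show it flat and upright near the middle of the tray, fork flush. The arm partly hides the tray in the side view, so that rests mainly on the top view.
- **Bystanders:** The last pictures show the spare carrier, tube rack, wash bottle and pipette where they started. The beaker, tip box and reagent bottle were cut off or out of view, but the arm was never near them.

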